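Load the connector kit tray

TASK

Load the grey kit tray for the next assembly: from the blue mat put the flanged sleeve in the round nest, the long block in the oblong nest and the necked block in the square nest, each standing upright and flat on its nest's floor. Set them down gently, without dropping them. Leave the three look-alikes (plain sleeve, short block, blank block) standing where they are on the mat.

Things in the scene. Friction and masses are not known exactly. Their poses are not given: they have to be found in the camera images.
- flanged_sleeve_centre (a point): Loose part, bare aluminium, belongs in the kit: upright round sleeve 30 mm in diameter, 46 mm tall in all, with a round flange at its foot 46 mm in diameter and 6 mm thick; dark bore on top. Point: its centre, half-way up; z up when it stands upright. Starts on the blue mat (2 mm thick) among the other parts; about 100 g.
- long_block_centre (a point): Loose part, bare aluminium, belongs in the kit: upright bar 70 mm long (its x axis), 24 mm wide (y), 44 mm tall, two dark screw heads on top 48 mm apart. Point: its centre, half-way up; z up when it stands upright. Starts on the blue mat; about 190 g.
- necked_block_centre (a point): Loose part, bare aluminium, belongs in the kit: square foot 40 x 40 mm (sides along its x and y), 22 mm high, with a round neck 22 mm in diameter and 24 mm tall standing on its middle (46 mm tall in all); dark bore on top. Point: its centre, half-way up; z up when it stands upright. Starts on the blue mat; about 120 g.
- plain_sleeve_centre (a point): Loose part, bare aluminium, look-alike that does NOT belong: upright round sleeve 30 mm in diameter, 46 mm tall, without a flange. Point: its centre, half-way up; z up when it stands upright. On the blue mat.
- short_block_centre (a point): Loose part, bare aluminium, look-alike that does NOT belong: bar only 42 mm long (x), 24 mm wide (y), 44 mm tall, two screw heads 20 mm apart. Point: its centre, half-way up; z up when it stands upright. On the blue mat.
- blank_block_centre (a point): Loose part, bare aluminium, look-alike that does NOT belong: plain square block 40 x 40 mm, 46 mm tall, without a neck. Point: its centre, half-way up; z up when it stands upright. On the blue mat.
- round_nest_floor (a point): The round nest, for the flanged sleeve: 64 mm inside diameter. Fixed white plastic nest in the grey kit tray; walls 4 mm thick, 11 mm high above its floor (floor 7 mm, wall top 18 mm above the table). Point: centre of its floor; x along the row of nests, z up.
- long_nest_floor (a point): The oblong nest, for the long block: inside 88 mm along its y axis and 42 mm along its x axis. Fixed white plastic nest in the grey kit tray; walls 4 mm thick, 11 mm high above its floor (floor 7 mm, wall top 18 mm above the table). Point: centre of its floor; x along the row of nests, z up.
- square_nest_floor (a point): The square nest, for the necked block: inside 58 x 58 mm, sides along its x and y. A 40 mm square foot goes in with ease only when turned roughly square with it. Fixed white plastic nest in the grey kit tray; walls 4 mm thick, 11 mm high above its floor (floor 7 mm, wall top 18 mm above the table). Point: centre of its floor; x along the row of nests, z up.
- kit_tray: Fixed shallow grey kit tray, 285 mm (x) by 120 mm (y), rim 9 mm high, holding the three nests in a row along x, centres 88 mm apart, in any order. Origin: centre of its underside, on the table. It stands left or right of the blue mat.

How it is judged:
By the outcome, as a careful person would: the job done as asked, in the order asked, and still so for the second after the job is handed in, with the robot touching nothing.
It also fails if it takes over 83 s, if anything falls off the work surface, if the arm or the gripper's body presses on something with over 40 N, if the wrist force passes 120 N, or if a joint passes its speed limit or range.

ROBOT

A 6-joint arm with a two-finger parallel gripper is mounted at the origin on the work surface. World frame = base frame: x ahead of the robot, y to its left, z up, the work surface at z = 0. Lengths are in m, angles in degrees, forces in N, time in s.
With the tool pointing down it reaches from about 0.325 to 0.775 m from the base axis. Payload 5.5 kg.
Tool frame: the origin (TCP) lies at the centre of the arm's flange, where the gripper is bolted on; the fingertips stand 182 mm ahead of it and the grasp point (between the pads) lies 163 mm ahead of it; z points along the fingers, y is the line along which they close (so a half turn about z gives the same grasp; the last joint's range is limited). The gripper opens to 88 mm and grips with 3 to 60 N. Pads are 20 mm wide; open, the fingers measure 115 mm over their backs; the gripper's body (75 mm by 178 mm) begins 61 mm behind the grasp point.
Start: joints at [69.975, 5.22, 70.514, -0, 104.267, -3.249], TCP at [0.173, 0.574, 0.405] pointing down, gripper open.
Joint ranges: [-164.24, 164.24], [-49.07, 125.15], [9.68, 141.18], [-86.29, 266.29], [3.28, 154.24], [-151.56, 151.56]. Speed limits (degrees/s): [147.25, 147.25, 172.46, 180, 180, 180].

INTERFACE

Orientations are given as [roll, pitch, yaw] about the fixed x, y, z axes, in that order (R = Rz(yaw) Ry(pitch) Rx(roll)).
In Python, from station import r gives the robot as it stands. The module is installed in compiled form; this text tells all that it offers. Calls block until the motion is done:
- r.reach(position, orientation): joint-space move of the TCP to a pose.
- r.servo_line(position, rotation=None, speed=0.15): straight line of the TCP; rotation=None keeps the orientation; speed is the mean speed in m/s.
- r.move_joints(angles): joint-space move.
- r.let_go() and r.grab(squeeze=None): open the fingers fully, or close them until they stop; squeeze is the grip in N (None keeps the last).
- r.wait(seconds).
- r.inverse_kinematics(position, orientation): joint angles nearest the present ones, or None.
- r.sense(): the state.
- r.snapshot(name): name is "side" or "top" or "wrist"; returns a dict with "frame" (420x560x3 uint8, red, green, blue), "fx", "fy", "cx", "cy" (pixels), "dist_coeffs" ([k1, k2, p1, p2, k3] as OpenCV has them; the pictures are not rectified), "R" (3x3) and "t" (3): a world point X has camera coordinates R X + t. Camera axes: x right, y down, z forward; pixel columns grow to the right and rows downward; lengths in m; the calibration is good to about 2 mm. A picture is of the moment at which its call begins. There is no depth.
A pose or a line that the arm cannot do raises r.IKError and nothing moves.
- r.hand_in(): hands the job in; it is judged then, once.
The state is a dict: "clock": time; "joints": joint angles; "joint_vel": joint speeds; "joint_torque": joint torques, N m; "tcp_pos": TCP position; "orientation": TCP orientation; "contact_force": force on the tool from outside, world axes, zero at the start; "torque": the same for the moment, N m; "opening": finger opening in m; "gripper_force": force on a finger pad.
Only numpy, scipy, OpenCV 4.12 (cv2) and the standard library are available. Lean on these libraries where they do the work, as an engineer would, in place of code of your own. Each camera call takes 0.05 s, during which the arm holds its last target. There are 200 camera calls.

## Working session

There is one attempt and no reset: what is moved stays moved. The work goes in short steps, each a Python script; the robot and the scene stay as the last script left them, time stands still between calls to the robot, and variables do not carry over. Pictures are saved under pics/ and viewed, at most 14 in all, crops included, and the job is handed in when it is done.

```bash
mkdir -p pics
cat > h.py <<'E'
import numpy as np, cv2
from station import r
def snap(cam,name=None):
    s=r.snapshot(cam)
    if name: cv2.imwrite(f'pics/{name}.png',cv2.cvtColor(s['frame'],cv2.COLOR_RGB2BGR))
    return s
def K(s): return np.array([[s['fx'],0,s['cx']],[0,s['fy'],s['cy']],[0,0,1.]])
def ray(s,px,z):
    """pixels (N,2) -> world points on plane z"""
    u=cv2.undistortPoints(np.array(px,float).reshape(-1,1,2),K(s),np.array(s['dist_coeffs'],float)).reshape(-1,2)
    R=np.array(s['R']);t=np.array(s['t']);C=-R.T@t
    d=np.c_[u,np.ones(len(u))]@R
    return C+d*((z-C[2])/d[:,2])[:,None]
def proj(s,X):
    rv,_=cv2.Rodrigues(np.array(s['R'],float))
    return cv2.projectPoints(np.array(X,float).reshape(-1,1,3),rv,np.array(s['t'],float),K(s),np.array(s['dist_coeffs'],float))[0].reshape(-1,2)
E
python3 - <<'E'
from h import *
for c in('top','side','wrist'):
    s=snap(c,c+'0'); print(c,(-np.array(s['R']).T@np.array(s['t'])).round(3),s['fx'])
print(r.sense()['clock'],r.sense()['orientation'])
E
```

```text
top [0.392 0.019 1.012] 515.0679111572339
side [0.157 0.525 0.411] 458.5163226301016
wrist [0.099 0.597 0.383] 323.8307266009004
0.15 [-1.79914939e+02 -2.28860429e-03  1.63224316e+02]
```

View pics/top0.png

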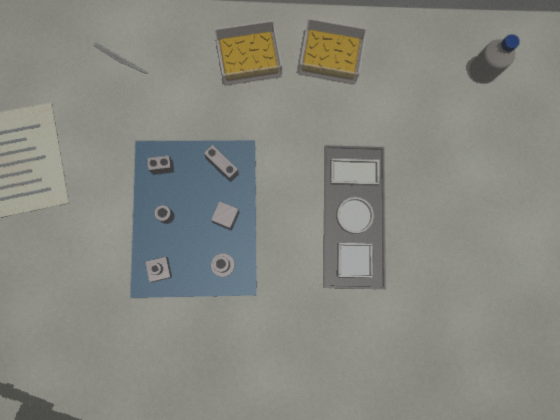

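View pics/side0.png

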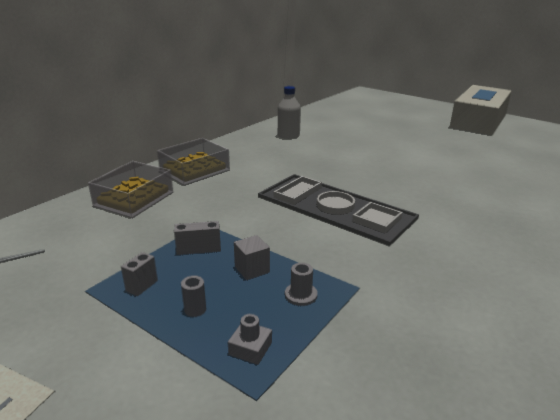

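The top view shows these part centres:

| Part | Pixel |
|---|---|
| Long block | (221,162) |
| Flanged sleeve | (222,264) |
| Necked block | (157,269) |
| Short block | (159,163) |
| Plain sleeve | (163,214) |
| Blank block | (225,215) |

The nests are at oblong (355,171), round (355,215) and square (355,260). The side view agrees.

Run:
```python
from h import *
s=snap('top'); f=s['frame']; hsv=cv2.cvtColor(f,cv2.COLOR_RGB2HSV)
print('world of px', {n:ray(s,[p],z)[0].round(3).tolist() for n,p,z in [('long',(221,162),.046),('fl',(221,264),.048),('neck',(156,268),.048),('obl',(355,171),.007),('rnd',(355,215),.007),('sq',(355,260),.007)]})
# parts = non-blue inside mat; 
blue=cv2.inRange(hsv,(95,70,20),(125,255,255))
c=max(cv2.findContours(blue,cv2.RETR_EXTERNAL,cv2.CHAIN_APPROX_NONE)[0],key=cv2.contourArea)
hull=np.zeros_like(blue); cv2.fillConvexPoly(hull,cv2.convexHull(c),255)
parts=cv2.erode(hull,np.ones((3,3)))&~blue
for c in cv2.findContours(parts,cv2.RETR_EXTERNAL,cv2.CHAIN_APPROX_NONE)[0]:
    if cv2.contourArea(c)>60: print('part',cv2.contourArea(c),cv2.minAreaRect(c))
# nests white
g=cv2.cvtColor(f,cv2.COLOR_RGB2GRAY)
w=np.zeros_like(g); w[148:288,325:384]=(g[148:288,325:384]>115)*255
for c in cv2.findContours(w,cv2.RETR_EXTERNAL,cv2.CHAIN_APPROX_NONE)[0]:
    if cv2.contourArea(c)>300:
        q=cv2.boxPoints(cv2.minAreaRect(c)); W=ray(s,q,.018)[:,:2]; print('nest',cv2.minAreaRect(c),'ctr',W.mean(0).round(4),np.linalg.norm(W[1]-W[0]).round(4),np.linalg.norm(W[2]-W[1]).round(4),np.degrees(np.arctan2(*(W[2]-W[1])[::-1])).round(1))
cv2.imwrite('pics/crop1.png',cv2.cvtColor(cv2.resize(f[130:305,125:392],None,fx=2.9,fy=2.9,interpolation=cv2.INTER_CUBIC),cv2.COLOR_RGB2BGR))
```

```text
world of px {'long': [0.635, 0.113, 0.046], 'fl': [0.44, 0.105, 0.048], 'neck': [0.43, 0.223, 0.048], 'obl': [0.635, -0.152, 0.007], 'rnd': [0.545, -0.152, 0.007], 'sq': [0.456, -0.152, 0.007]}
part 307.5 ((164.0, 214.99998474121094), (25.043960571289062, 19.677400588989258), 63.43495178222656)
part 1570.0 ((186.89463806152344, 240.57081604003906), (35.08567428588867, 139.0168914794922), 43.38190460205078)
part 452.5 ((159.95384216308594, 164.13076782226562), (20.093626022338867, 26.915536880493164), 82.87498474121094)
part 270.5 ((214.20001220703125, 163.90000915527344), (40.24922180175781, 12.969193458557129), 63.43495178222656)
nest ((355.0, 259.0), (34.0, 36.0), 0.0) ctr [ 0.4578 -0.1499] 0.0691 0.0663 -88.5
nest ((355.0, 214.0), (36.0, 36.0), 0.0) ctr [ 0.5456 -0.1501] 0.0713 0.0712 -88.4
nest ((355.0, 170.5), (25.0, 48.0), 90.0) ctr [ 0.633  -0.1501] 0.0961 0.051 179.5
```

View pics/crop1.png

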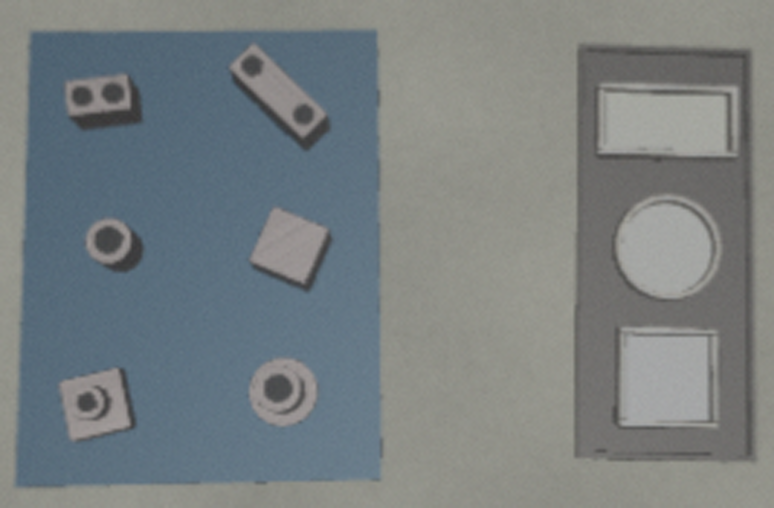

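View pics/wrist0.png

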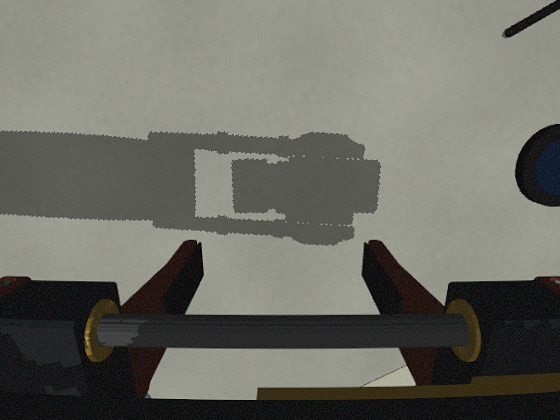

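The crop shows these pixels:

| Feature | Crop pixel |
|---|---|
| Flanged sleeve bore | (278,389) |
| Long block screw heads | (251,66), (303,115) |
| Necked block bore | (88,402) |
| Necked block foot, upper edge | (60,382)–(122,369) |

The nest sizes and the 88 mm pitch check out. The wrist view shows only table and the fingers. I'll go above the flanged sleeve and take one close look.

```bash
cat >> h.py <<'E'
def down(x,y,z,yaw):
    """joint move to tool-down pose, grasp point at x,y,z"""
    best=None
    for a in (yaw,yaw+180,yaw-180):
        q=r.inverse_kinematics([x,y,z+.163],[180,0,a])
        if q is None: continue
        c=np.abs(np.array(q)-r.sense()['joints']).max()
        if best is None or c<best[0]: best=(c,a)
    r.reach([x,y,z+.163],[180,0,best[1]]); return best[1]
def line(x,y,z,v=.15): r.servo_line([x,y,z+.163],speed=v)
def bores(s,guess,z,n=1,win=45):
    """dark round blobs near the projected guess -> world points at height z"""
    g=cv2.GaussianBlur(cv2.cvtColor(s['frame'],cv2.COLOR_RGB2GRAY),(3,3),0); p=proj(s,[guess])[0]
    x0,y0=[max(0,int(v)-win) for v in p]; sub=g[y0:y0+2*win,x0:x0+2*win]
    t,b=cv2.threshold(sub,0,255,cv2.THRESH_BINARY_INV|cv2.THRESH_OTSU)
    out=[]
    for c in cv2.findContours(b,cv2.RETR_LIST,cv2.CHAIN_APPROX_NONE)[0]:
        if len(c)<12: continue
        e=cv2.fitEllipse(c); a=cv2.contourArea(c)
        out.append((np.array(e[0])+[x0,y0],a,min(e[1])/max(e[1])))
    return p,[(o[0].round(1),o[1],round(o[2],2),ray(s,[o[0]],z)[0].round(4)) for o in out if o[2]>.6 and o[1]>40]
E
python3 - <<'E'
from h import *
s=snap('top'); px=lambda x,y:((x+.5)/2.9-.5+125,(y+.5)/2.9-.5+130)
F=ray(s,[px(278,389)],.048)[0]; L=ray(s,[px(251,66),px(303,115)],.046); N=ray(s,[px(88,402)],.048)[0]
Q=ray(s,[px(60,382),px(122,369),px(132,428),px(71,440)],.024)
print(F,L,np.linalg.norm(L[0]-L[1]),N,Q.mean(0),[np.linalg.norm(Q[i]-Q[i-1]).round(4) for i in range(4)],[np.degrees(np.arctan2(*(Q[i]-Q[i-1])[1::-1])).round(1)%90 for i in range(4)])
print(down(F[0],F[1],.15,0)); s=snap('wrist','w1'); print(*bores(s,F,.048)); st=r.sense(); print(st['clock'],st['joints'])
E
```

```text
[0.44063009 0.10561507 0.048     ] [[0.65337981 0.13276761 0.046     ]
 [0.62111776 0.09710927 0.046     ]] 0.048086974470829026 [0.42983057 0.22498935 0.048     ] [0.42918287 0.22466731 0.024     ] [np.float64(0.0383), np.float64(0.0404), np.float64(0.0389), np.float64(0.0394)] [np.float64(14.6), np.float64(13.299999999999997), np.float64(13.099999999999994), np.float64(12.400000000000006)]
180
[281.47927308 214.82875117] [(array([281.8, 214. ]), 402.0, 0.96, array([0.4399, 0.1059, 0.048 ])), (array([281.4, 205.6]), 322.0, 0.86, array([0.433 , 0.1055, 0.048 ])), (array([281.6, 214.1]), 5167.5, 0.89, array([0.44  , 0.1057, 0.048 ]))]
2.275 [ 9.24905968e+00 -1.78233353e+01  1.01150218e+02  1.14734421e-02
  9.66523077e+01 -8.08070569e+01]
```

View pics/w1.png

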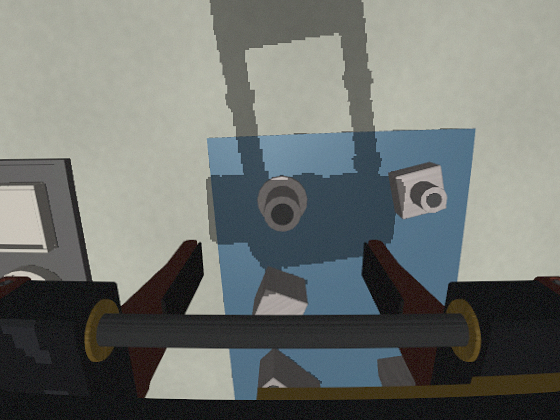

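The close look finds the bore at (282,214), giving (0.440, 0.106), within 1 mm of the top view. The screw-head spacing (48.1 mm) and the foot sides (about 39–40 mm) also fit, so I'll grasp and place the sleeve.

```bash
cat >> h.py <<'E'
def pick(x,y,zg,sq=20):
    line(x,y,zg+.03,.2); line(x,y,zg,.06); r.grab(sq); st=r.sense()
    print('grip',st['opening'],st['gripper_force']); line(x,y,.14,.15)
    st=r.sense(); print('lifted',st['opening'],st['contact_force'],st['clock'])
def place(x,y,zg,yaw):
    """zg: grasp height that puts the part on the nest floor"""
    print('yaw',down(x,y,.14,yaw)); r.wait(.3); line(x,y,zg+.012,.12); r.wait(.3)
    f0=r.sense()['contact_force'][2]; z=zg+.0015; line(x,y,z,.02)
    while True:
        r.wait(.15); d=r.sense()['contact_force'][2]-f0
        print('z',round(z-zg,4),'dF',round(float(d),2))
        if d>1.5 or z<zg-.0015: break
        z-=.0005; line(x,y,z,.01)
    r.let_go(); r.wait(.2); line(x,y,zg+.05,.12); print(r.sense()['clock'])
E
python3 - <<'E'
from h import *
pick(.440,.1057,.039)
s=snap('wrist','w2')
place(.5456,-.150,.044,180)
snap('top','t2')
E
```

```text
grip 0.029462928103044368 19.999976456165314
lifted 0.029624857504298052 [-0.06734778 -0.06914662 -1.49904031] 5.2333
yaw 180
z 0.0015 dF 0.25
z 0.001 dF 1.23
z 0.0005 dF 0.36
z 0.0 dF 0.68
z -0.0005 dF 5.46
12.0083
```

```bash
python3 - <<'E'
from h import *
down(.6372,.1149,.15,47.9); s=snap('wrist','w3')
for g in ([.6534,.1328,.046],[.6211,.0971,.046]): print(*bores(s,g,.046,win=22))
snap('top','t3')
E
python3 -c "
import cv2,numpy as np
a=cv2.imread('pics/t2.png')[135:300,310:400];b=cv2.imread('pics/w3.png')
cv2.imwrite('pics/v3.png',np.hstack([b[:,130:],cv2.resize(a,(229,420))])) "
```

```text
[282.19450563 244.12036196] [(array([282.2, 242.9]), 204.0, 0.97, array([0.6527, 0.132 , 0.046 ])), (array([282.3, 240.1]), 832.5, 0.8, array([0.651 , 0.1302, 0.046 ]))]
[282.18442565 186.32238642] [(array([282.4, 185.4]), 248.0, 0.96, array([0.6205, 0.0967, 0.046 ])), (array([277.9, 184.5]), 513.5, 0.73, array([0.6226, 0.0938, 0.046 ]))]
```

View pics/v3.png

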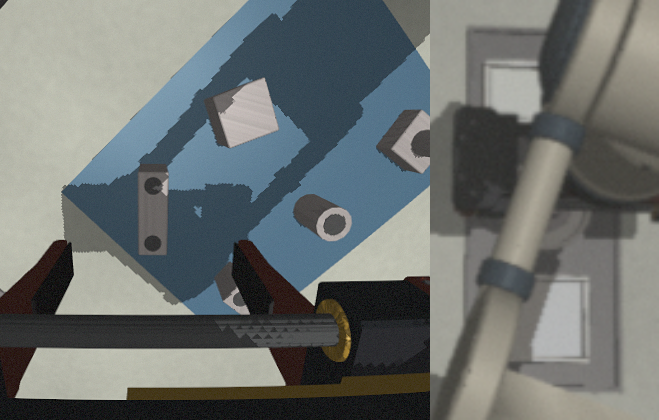

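The wrist view shows the long block's heads at (282,243) and (282,185) in full-frame pixels, straight along the pads, giving a centre of (0.6366, 0.1144). The arm hides the round nest in the top view. I'll pick and place the long block, then check both.

```bash
python3 - <<'E'
from h import *
pick(.6366,.1144,.039,25)
place(.633,-.150,.044,90)
print(down(.429,.2247,.15,13)); s=snap('wrist','w4'); print(*bores(s,[.4295,.2248,.048],.048,win=25)); s=snap('top','t4'); print(r.sense()['clock'])
E
python3 -c "
import cv2,numpy as np
a=cv2.imread('pics/t4.png')[135:300,310:400];b=cv2.imread('pics/w4.png')
cv2.imwrite('pics/v4.png',np.hstack([b,cv2.resize(a,(229,420))])) "
```

```text
grip 0.023959944257941224 24.983054995536804
lifted 0.024048215203724955 [-0.20885765 -0.30748386 -1.86084784] 16.2917
yaw 90
z 0.0015 dF 0.04
z 0.001 dF 0.39
z 0.0005 dF -0.25
z 0.0 dF 0.08
z -0.0005 dF 5.26
23.75
193
[282.73081725 215.59421886] [(array([284.9, 214.3]), 161.5, 0.96, array([0.4281, 0.2262, 0.048 ])), (array([284.8, 204.2]), 131.0, 0.82, array([0.42  , 0.2243, 0.048 ])), (array([286.2, 205.3]), 735.5, 0.79, array([0.4206, 0.2255, 0.048 ]))]
25.4333
```

View pics/v4.png

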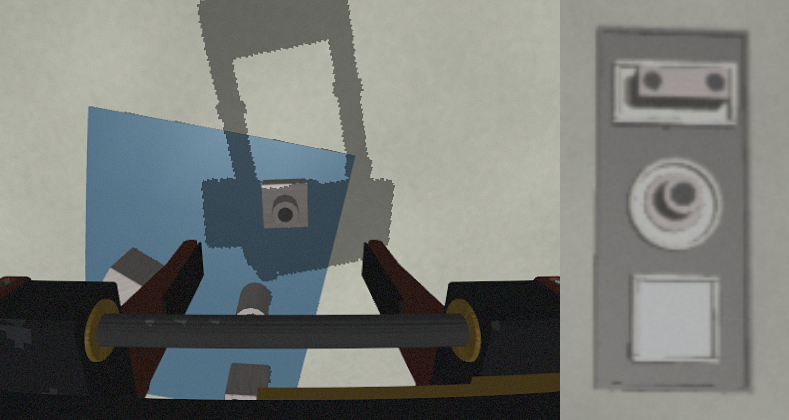

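The wrist view shows the necked block square to the fingers, with its bore at (285,214), giving (0.428, 0.226). In the top crop, the sleeve and the long block both stand in their nests.

```bash
python3 - <<'E'
from h import *
pick(.4281,.2260,.046,20)
place(.4575,-.150,.051,0)
line(.4575,-.150,.2,.2)
down(.46,.12,.22,0); s=snap('top','t5'); snap('side','s5')
# tops back to positions
for n,g in (('fl',[.5456,-.15,.053]),('neck',[.4575,-.15,.053]),('l1',[.633,-.126,.051]),('l2',[.633,-.174,.051])): print(n,*bores(s,g,g[2],win=9))
print(r.sense()['clock'])
E
python3 -c "
import cv2,numpy as np
a=cv2.imread('pics/t5.png')[130:305,120:400];b=cv2.imread('pics/s5.png')[150:370,80:440]
cv2.imwrite('pics/v5.png',np.hstack([cv2.resize(a,(420,262)),cv2.resize(b,(380,262))])) "
```

```text
grip 0.02146230422128664 20.00001311302185
lifted 0.02152536911440669 [-0.78121148 -0.4095198  -2.18104695] 28.4083
yaw 180
z 0.0015 dF 0.5
z 0.001 dF 0.55
z 0.0005 dF 0.11
z 0.0 dF -0.16
z -0.0005 dF 5.71
35.5083
fl [358.11413282 211.16592651] [(array([358. , 210.9]), 54.0, 0.97, array([ 0.5461, -0.1498,  0.053 ]))]
neck [358.25564546 257.88625695] []
l1 [345.41853693 166.11415861] []
l2 [370.27884539 166.82817271] []
37.3
```

View pics/v5.png

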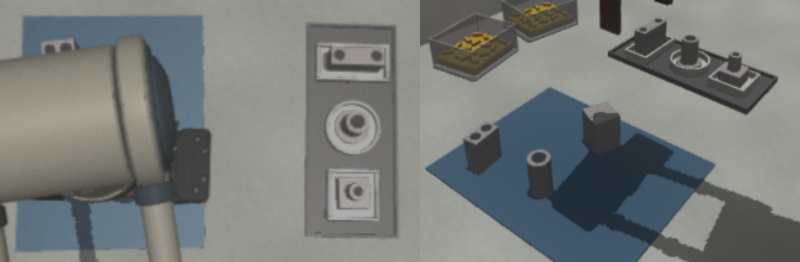

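The top view shows all three parts upright in their nests: long block at crop (357,56), sleeve at (353,124), necked block at (355,192). In the side view the three look-alikes still stand on the mat, and the arm is clear, so I'm handing it in.

```bash
python3 -c "
from h import *
print(r.hand_in())"
```

```text
the job is handed in; nothing more can be done
None
```

The job is handed in at about 37 s of the 83 s allowed: the flanged sleeve, long block and necked block stand upright in their nests, each lowered until it touched the floor and then released, and the three look-alikes were left standing on the mat.

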